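# Snap the yellow soap box shut

### The job

Shut the yellow soap box: with your fingertips press lightly on the round black pad on its open lid until the lid is fully down and the pad gives, then withdraw. Use only a light fingertip press: do not pinch, lift or push the box along, and do not open the lid any wider. Leave the green and blue boxes open as they are and everything else in the niche undisturbed.

Things in the scene. Friction and masses are not known exactly. Their poses are not given: they have to be found in the camera images.
- soap_yellow: Yellow soap box, loose on the ledge, about 0.3 kg: base 80 (own x) x 110 (own y) x 36 mm high, origin at the centre of its underside. Flat yellow lid 6 mm thick, hinged along the box's +x long side; its free edge is on the -x side, facing the robot within 0.5 rad. Closed, the lid's upper face is 42.5 mm above the ledge.
- soap_green: Green soap box, same shape and size as the yellow one, lid also ajar; to be left alone. Origin at the centre of its underside.
- soap_blue: Blue soap box, same shape and size as the yellow one, lid also ajar; to be left alone. Origin at the centre of its underside.
- lid_yellow (a joint): Opening angle of the yellow lid in rad: 0 fully shut, grows as the free edge rises (starts ajar, 0.35 to 0.7). Stiff friction hinge: the lid stays where it is left; about 1 N down on the pad swings it.
- pad_yellow (a joint): How far the pad of the yellow lid is pressed into the lid, in m: 0 untouched (1 N of preload), 0.005 fully pressed (6 N); springs back when released.
- press_yellow (a point): Centre of the top of the yellow lid's snap pad: a round black pad 16 mm across that stands 7 mm proud of the lid's upper face, on the lid's middle line, 60 mm from the hinge (20 mm from the free edge). Moves with lid and pad. In the lid's own frame, origin on the hinge line, it is at (-60, 0, +13) mm; shut, it is 49.5 mm above the ledge.
- hinge_yellow (a point): Middle of the hinge line of the yellow lid, at the +x edge of the box, 36.5 mm above the ledge, level with the lid's underside. Axes as the box's when the lid is shut (x across the box away from the pad, y along the hinge, z up); turns with the lid about y.
- press_green (a point): Centre of the top of the same kind of black pad on the green box's lid; not to be touched.
- press_blue (a point): Centre of the top of the same kind of black pad on the blue box's lid; not to be touched.
- mirror: Small white plastic mirror hinged on a loose stand, 90 x 130 mm foot, 170 mm tall, off to the robot's left. Origin at the centre of the underside of the foot.
- tumbler: Empty blue ceramic tumbler, 72 mm across, 95 mm high, off to the robot's right. Origin at the centre of its underside.
- nail_file: Steel nail file with a red handle lying flat, 160 mm long, 13 mm wide, 7 mm thick, between the boxes and the tumbler. Origin on its underside, about its middle, x along it.
- lotion_tube: Closed white lotion tube with an orange cap, lying, 140 mm long, 46 mm wide, 24 mm high, beyond the boxes. Origin on its underside, x along it.
- toothbrush: Bamboo toothbrush lying bristles up, 190 mm long, 17 mm high, beyond the boxes. Origin on its underside, x along it.
There are look-alikes about, which are no part of the job. Several things have the shape of the soap_yellow; the one meant has the colours described above.

How it is judged:
By the outcome, as a careful person would: the job done as asked, in the order asked, and still so for the second after the job is handed in, with the robot touching nothing.
It also fails if it takes over 34 s, if anything falls off the work surface, if the arm or the gripper's body presses on something with over 40 N, if the wrist force passes 120 N, or if a joint passes its speed limit or range.

### The arm

A 6-joint arm with a two-finger parallel gripper is mounted at the origin on the work surface. World frame = base frame: x ahead of the robot, y to its left, z up, the work surface at z = 0. Lengths are in m, angles in rad, forces in N, time in s.
With the tool pointing down it reaches from about 0.35 to 0.775 m from the base axis. Payload 7.3 kg.
Tool frame: the origin (TCP) lies midway between the tips of the shut fingers; the grasp point (between the pads) lies 19 mm behind it (robot.grip_depth is the z of the grasp point in the tool frame, in m); z points along the fingers, y is the line along which they close (so a half turn about z gives the same grasp; the last joint's range is limited). The gripper opens to 92 mm and grips with 3 to 60 N. Pads are 19 mm wide; open, the fingers measure 130 mm over their backs; the gripper's body (75 mm by 190 mm) begins 47 mm behind the grasp point.
Start: joints at [1.05, 0.342, 1.524, -0, 1.275, -0.146], TCP at [0.192, 0.489, 0.227] pointing down, gripper open.
Joint ranges: [-2.53, 2.53], [-0.77, 2.02], [0.04, 2.7], [-1, 4.14], [0.28, 2.66], [-3.11, 3.11]. Speed limits (rad/s): [2.57, 2.57, 3.14, 3.14, 3.14, 3.14].

### API

Orientations are given as [roll, pitch, yaw] about the fixed x, y, z axes, in that order (R = Rz(yaw) Ry(pitch) Rx(roll)).
In Python, from cell import robot, viewer gives the robot as it stands.
- The arm moves only by the tool step_arm, never from a script. Its argument "increments" is a list of rows, each an object with "delta_pos": the shift along the tool's x, y, z in cm, a list of three; "dr": the turn, a rotation vector about the tool's x, y, z in degrees, a list of three; "fingers": the closure, from -1 (fully open) to 1 (shut), so that 0 is half open. In form: [{"delta_pos": [tx, ty, tz], "dr": [wx, wy, wz], "fingers": fingers}, ...]. A call has exactly 5 rows; each row is the pose to reach, as a shift and turn from the pose commanded when the call began, along the tool's axes at that moment; what a row does not reach only later rows make up. A row lasts 1/8 s, in which the tool goes at most 62.5 mm and 10.7 degrees, less where a joint would pass 70% of its speed; a pose out of reach is approached as far as the arm can. A call with a gripper value outside its range is refused whole. The fingers move at their own pace and stop on an object; "newtons" is the grip in N (left out, the last holds). Time passes only in rows, so rows that repeat a pose let the fingers close, or fill a call up. It gives the time, the measured TCP pose, the force, the opening and the grip force at its end, in the units of the state.
- robot.observe(): the state, without advancing time (a new reading comes with each control period).
- viewer.read_camera(name): name is "side" or "top" or "wrist"; returns the picture (480x640x3 uint8, red, green, blue); there is no depth.
- viewer.camera_params(name): a dict with "K" (3x3 intrinsics, pixels), "T" (4x4, takes a point from camera to world coordinates). Camera axes: x right, y down, z forward; pixel columns grow to the right and rows downward; lengths in m; the calibration is good to about 2 mm. A picture is of the moment at which its call begins: read the wrist's pose just before it. camera_params takes no time and is no camera call; for the wrist camera it gives the pose at the moment of the call.
- robot.hand_in(): hands the job in; it is judged then, once.
The state is a dict: "time": time; "qpos": joint angles; "qvel": joint speeds; "joint_efforts": joint torques, N m; "tool_pos": TCP position; "tool_rot": TCP orientation; "contact_force": force on the tool from outside, world axes, zero at the start; "torque": the same for the moment, N m; "opening": finger opening in m; "grip_force": force on a finger pad.
Only numpy, scipy, OpenCV 4.12 (cv2) and the standard library are available. Lean on these libraries where they do the work, as an engineer would, in place of code of your own. Each camera call takes 0.05 s, during which the arm holds its last target. There are 200 camera calls.

## Working session

There is one attempt and no reset: what is moved stays moved. The work goes in short steps, Python scripts to look and compute and a tool call to move; the robot and the scene stay as the last step left them, time stands still between calls to the robot, and variables do not carry over. Pictures are saved under pics/ and viewed, at most 10 in all, crops included, and the job is handed in when it is done.

Besides the shell and the picture viewer there is one more tool, called by a JSON object that holds its "fn" and its "kwargs". step_arm: Moves the arm, as the interface text tells. Its arguments: {"type":"object","properties":{"increments":{"type":"array"},"newtons":{"type":"number"}},"required":["increments"]}

```bash
ls; mkdir -p pics
python3 - <<'E'
from cell import robot, viewer
import cv2,numpy as np
for n in("top","side"):
    im=viewer.read_camera(n); cv2.imwrite(f"pics/{n}0.png",im[:,:,::-1])
    p=viewer.camera_params(n); print(n,np.round(p["K"],1).tolist(),np.round(p["T"],3).tolist())
o=robot.observe(); print({k:np.round(v,3).tolist() for k,v in o.items()})
E
```

```text
pics
top [[500.8, 0.0, 325.6], [0.0, 500.8, 241.4], [0.0, 0.0, 1.0]] [[-0.005, -0.997, 0.072, 0.477], [-1.0, 0.004, -0.007, -0.002], [0.007, -0.072, -0.997, 1.344], [0.0, 0.0, 0.0, 1.0]]
side [[449.6, 0.0, 321.2], [0.0, 449.6, 238.9], [0.0, 0.0, 1.0]] [[0.99, -0.086, 0.109, 0.456], [-0.139, -0.662, 0.736, -0.868], [0.009, -0.744, -0.668, 0.857], [0.0, 0.0, 0.0, 1.0]]
{'time': 0.1, 'qpos': [1.05, 0.343, 1.525, 0.0, 1.275, -0.146], 'qvel': [-0.0, -0.002, -0.005, 0.001, -0.001, -0.0], 'joint_efforts': [0.001, -43.201, -24.469, 0.072, 0.053, -0.0], 'tool_pos': [0.192, 0.488, 0.226], 'tool_rot': [-3.14, -0.0, 2.767], 'contact_force': [0.036, -0.059, -1.119], 'torque': [-0.029, -0.017, -0.008], 'grip_force': 0.0, 'opening': 0.092}
```

View pics/top0.png

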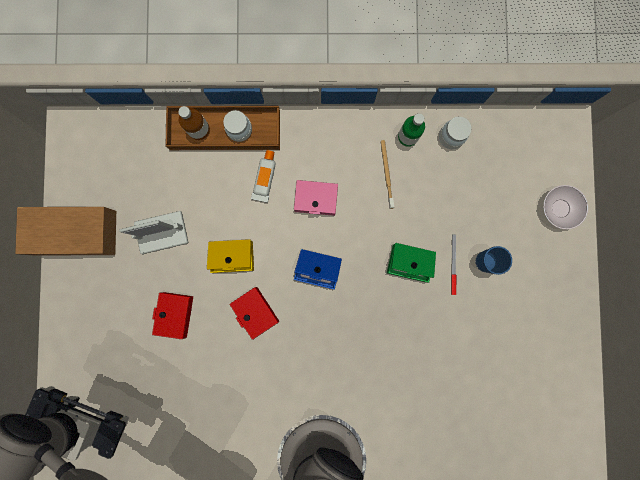

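View pics/side0.png

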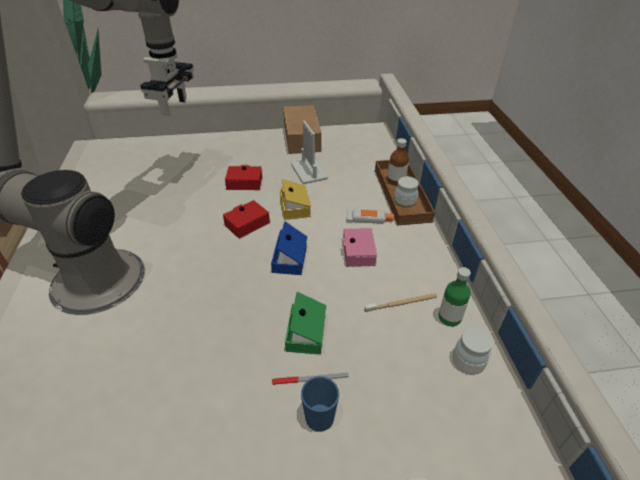

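Candidates with the soap-box shape (top view): yellow (230,256), blue (318,270), green (411,262), pink (316,198), red (172,315) and red (254,313). In the side view, yellow is at (295,198). The only yellow one is at top (230,256), so I choose that. Next I check it in a crop and triangulate its pad.

```bash
cat > h.py <<'E'
from cell import robot, viewer
import cv2,numpy as np
def ray(n,uv,p=None):
    p=p or viewer.camera_params(n); K,T=np.array(p["K"]),np.array(p["T"])
    d=T[:3,:3]@np.linalg.inv(K)@[uv[0],uv[1],1]; return T[:3,3],d/np.linalg.norm(d)
def plane(n,uv,z):
    o,d=ray(n,uv); return o+d*(z-o[2])/d[2]
def tri(rays):
    A=sum(np.eye(3)-np.outer(d,d) for o,d in rays); b=sum((np.eye(3)-np.outer(d,d))@o for o,d in rays)
    x=np.linalg.solve(A,b); return x,[np.linalg.norm(np.cross(x-o,d)) for o,d in rays]
def yellow(im):
    h=cv2.cvtColor(im,cv2.COLOR_RGB2HSV); m=cv2.inRange(h,(21,140,60),(32,255,255))
    c=max(cv2.findContours(m,cv2.RETR_EXTERNAL,cv2.CHAIN_APPROX_NONE)[0],key=cv2.contourArea)
    f=np.zeros_like(m); cv2.drawContours(f,[c],-1,255,-1)
    k=cv2.inRange(im.max(2),0,60)&f
    n,l,s,ce=cv2.connectedComponentsWithStats(k); i=1+s[1:,4].argmax() if n>1 else 0
    return c,ce[i],s[i]
E
python3 - <<'E'
from h import *
R=[];cr=[]
for n in("top","side"):
    im=cv2.imread(f"pics/{n}0.png")[:,:,::-1].copy(); c,pc,s=yellow(im)
    print(n,pc,s.tolist(),cv2.boundingRect(c),cv2.minAreaRect(c),cv2.approxPolyDP(c,3,True)[:,0].tolist()); R.append(ray(n,pc))
    x,y=pc.astype(int); cr.append(cv2.resize(im[y-35:y+35,x-40:x+40,::-1],(400,350),interpolation=cv2.INTER_CUBIC)); print(x,y)
cv2.imwrite("pics/crop.png",np.hstack(cr)); print(tri(R))
E
```

```text
top [227.83333333 259.56666667] [225, 257, 7, 6, 30] (207, 239, 47, 34) ((229.515380859375, 255.7769012451172), (31.451501846313477, 46.42840576171875), 86.8201675415039) [[252, 242], [208, 242], [207, 269], [253, 270]]
227 259
side [290.33333333 189.        ] [289, 188, 4, 3, 9] (281, 180, 29, 39) ((294.50604248046875, 198.0548858642578), (38.430179595947266, 27.497453689575195), 83.6598129272461) [[283, 180], [281, 201], [285, 218], [309, 215], [304, 186]]
290 189
(array([0.52366346, 0.23844862, 0.06638504]), [np.float64(0.00011690030737235621), np.float64(0.00011690030737219025)])
```

View pics/crop.png

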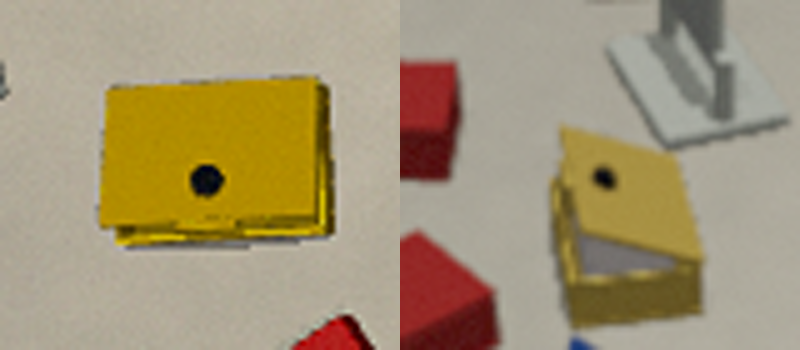

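The crop confirms the yellow box: its lid is ajar and the black pad is at crop (207,180), or top pixel (228,260). The pad triangulates to about (0.524, 0.238, 0.067). The box yaw is about 0.05 rad. I'll shut the fingers, turn the closing axis along the hinge and approach high.

{"fn": "step_arm", "kwargs": {"increments": [{"delta_pos": [-4, -1.1, 0], "dr": [0, 0, -5], "fingers": 1}, {"delta_pos": [-9, -2.5, 0], "dr": [0, 0, -10], "fingers": 1}, {"delta_pos": [-14, -3.9, 0], "dr": [0, 0, -15], "fingers": 1}, {"delta_pos": [-19, -5.3, 0], "dr": [0, 0, -20], "fingers": 1}, {"delta_pos": [-24, -6.7, 0], "dr": [0, 0, -24.3], "fingers": 1}], "newtons": 5}}

```text
time: 0.72
tool_pos: [0.392, 0.3371, 0.2265]
tool_rot: [-3.142, -0.0, -3.09]
contact_force: [0.6, 1.0, 0.4]
opening: 0.0464
grip_force: 0.0
```

{"fn": "step_arm", "kwargs": {"increments": [{"delta_pos": [-4, -3.5, 1], "dr": [0, 0, 0], "fingers": 1}, {"delta_pos": [-8, -7, 3], "dr": [0, 0, 0], "fingers": 1}, {"delta_pos": [-11, -9.5, 5], "dr": [0, 0, 0], "fingers": 1}, {"delta_pos": [-12, -10.3, 7], "dr": [0, 0, 0], "fingers": 1}, {"delta_pos": [-12, -10.3, 7], "dr": [0, 0, 0], "fingers": 1}]}}

```text
time: 1.35
tool_pos: [0.5153, 0.2403, 0.1547]
tool_rot: [-3.141, -0.004, -3.094]
contact_force: [-0.5, -0.4, -0.4]
opening: 0.0013
grip_force: 0.0
```

Run:
```python
from h import *
o=robot.observe(); p=viewer.camera_params("wrist"); im=viewer.read_camera("wrist"); s=viewer.read_camera("side")
cv2.imwrite("pics/w1.png",im[:,:,::-1]); cv2.imwrite("pics/s1.png",s[:,:,::-1])
print(o["tool_pos"],o["tool_rot"],o["contact_force"],o["opening"])
c,pc,st=yellow(im); print(pc,st,cv2.approxPolyDP(c,6,True)[:,0].tolist())
top=cv2.imread("pics/top0.png")[:,:,::-1].copy(); print(tri([ray("wrist",pc,p),ray("top",yellow(top)[1])]))
```

```text
[0.51533195 0.24029978 0.15474112] [-3.14055717 -0.00431796 -3.09410999] [-0.49443467 -0.42731496 -0.41014666] 0.0012505777191605854
[307.7575 261.    ] [297 250  22  23 400] [[237, 211], [239, 230], [227, 239], [239, 298], [273, 299], [307, 283], [314, 311], [322, 283], [357, 299], [378, 298], [388, 233], [379, 231], [373, 203], [245, 203]]
(array([0.52282978, 0.23724401, 0.06680027]), [np.float64(0.0013100088467543891), np.float64(0.0013100088467542768)])
```

View pics/w1.png

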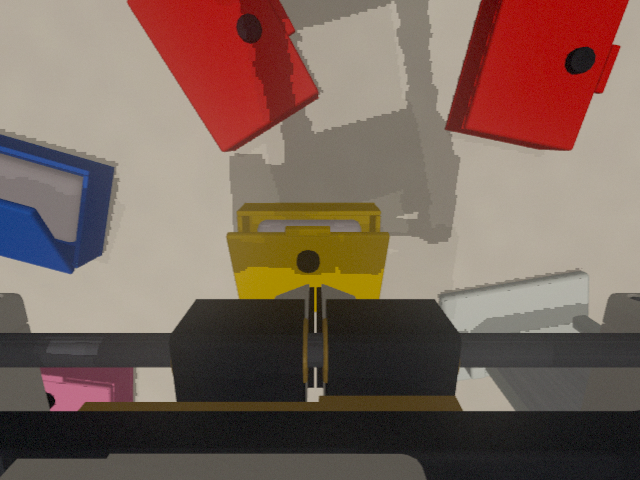

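The wrist view shows the yellow lid with its pad at (308,261), square to the fingers. The mirror is at lower right, around (520,330). I check its clearance from the gripper body before going down.

Run:
```python
from h import *
for uv in((183,226),(178,222),(122,236)):
    print(uv,[np.round(plane("top",uv,z),3).tolist() for z in(.17,.12)])
for uv in((303,122),(314,130),(308,175)): print(uv,[np.round(plane("side",uv,z),3).tolist() for z in(.17,.03)])
s=cv2.imread("pics/s1.png"); cv2.imwrite("pics/s1c.png",cv2.resize(s[80:260,180:420],(800,600)))
```

```text
(183, 226) [[0.599, 0.325, 0.17], [0.604, 0.339, 0.12]]
(178, 222) [[0.609, 0.337, 0.17], [0.614, 0.351, 0.12]]
(122, 236) [[0.576, 0.467, 0.17], [0.58, 0.487, 0.12]]
(303, 122) [[0.588, 0.456, 0.17], [0.615, 0.725, 0.03]]
(314, 130) [[0.616, 0.399, 0.17], [0.649, 0.657, 0.03]]
(308, 175) [[0.568, 0.152, 0.17], [0.591, 0.36, 0.03]]
```

View pics/s1c.png

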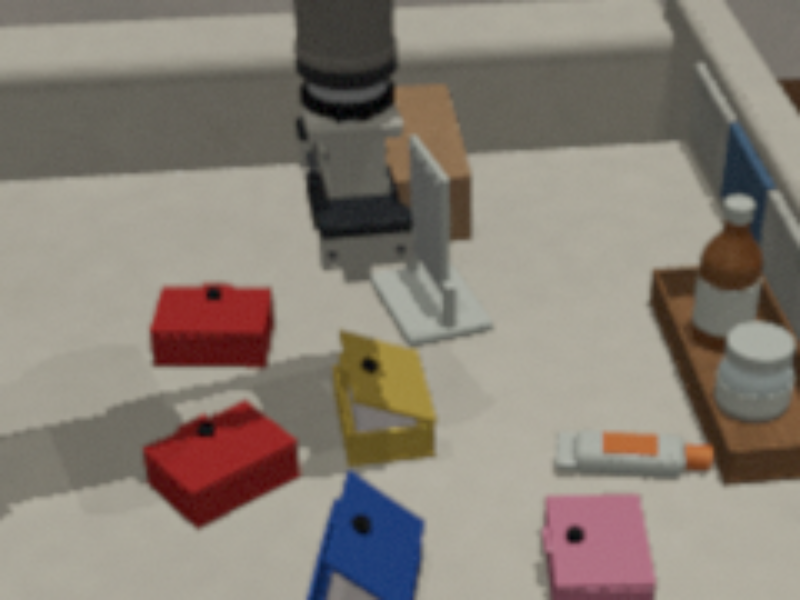

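The nearest mirror panel is at x≥0.57 where y≥0.325, and the gripper body reaches only x=0.553, so it clears. Now I descend to just above the pad.

{"fn": "step_arm", "kwargs": {"increments": [{"delta_pos": [-0.6, -0.2, 3], "dr": [0, 0, 0], "fingers": 1}, {"delta_pos": [-0.6, -0.2, 5.5], "dr": [0, 0, 0], "fingers": 1}, {"delta_pos": [-0.6, -0.2, 7], "dr": [0, 0, 0], "fingers": 1}, {"delta_pos": [-0.6, -0.2, 7.5], "dr": [0, 0, 0], "fingers": 1}, {"delta_pos": [-0.6, -0.2, 7.5], "dr": [0, 0, 0], "fingers": 1}]}}

```text
time: 2.08
tool_pos: [0.5222, 0.2401, 0.0824]
tool_rot: [3.141, 0.001, -3.092]
contact_force: [-0.1, 0.3, 0.2]
opening: -0.0001
grip_force: 0.0
```

{"fn": "step_arm", "kwargs": {"increments": [{"delta_pos": [0, -0.1, 0.5], "dr": [0, 0, 0], "fingers": 1}, {"delta_pos": [0, -0.2, 0.9], "dr": [0, 0, 0], "fingers": 1}, {"delta_pos": [0, -0.2, 1.3], "dr": [0, 0, 0], "fingers": 1}, {"delta_pos": [0.1, -0.2, 1.6], "dr": [0, 0, 0], "fingers": 1}, {"delta_pos": [0.2, -0.2, 1.8], "dr": [0, 0, 0], "fingers": 1}]}}

```text
time: 2.7
tool_pos: [0.5201, 0.2376, 0.0635]
tool_rot: [3.142, 0.0, -3.092]
contact_force: [-0.0, -0.0, 0.6]
opening: 0.0002
grip_force: 0.3
```

{"fn": "step_arm", "kwargs": {"increments": [{"delta_pos": [0.1, 0, 0.3], "dr": [0, 0, 0], "fingers": 1}, {"delta_pos": [0.2, 0, 0.5], "dr": [0, 0, 0], "fingers": 1}, {"delta_pos": [0.3, 0, 0.8], "dr": [0, 0, 0], "fingers": 1}, {"delta_pos": [0.4, 0, 1.0], "dr": [0, 0, 0], "fingers": 1}, {"delta_pos": [0.5, 0, 1.2], "dr": [0, 0, 0], "fingers": 1}]}}

```text
time: 3.32
tool_pos: [0.5152, 0.2374, 0.0516]
tool_rot: [3.141, 0.0, -3.092]
contact_force: [0.6, 0.7, 0.1]
opening: 0.0003
grip_force: 0.2
```

Run:
```python
from h import *
w=viewer.read_camera("wrist"); s=viewer.read_camera("side")
a=cv2.resize(w[180:330,200:420,::-1],(400,300)); b=cv2.resize(s[150:240,240:360,::-1],(400,300),interpolation=cv2.INTER_CUBIC)
cv2.imwrite("pics/p1.png",np.hstack([a,b])); o=robot.observe(); print(o["tool_pos"],o["contact_force"])
```

```text
[0.51486122 0.23737375 0.05148884] [0.50013498 0.25408264 0.79683353]
```

View pics/p1.png

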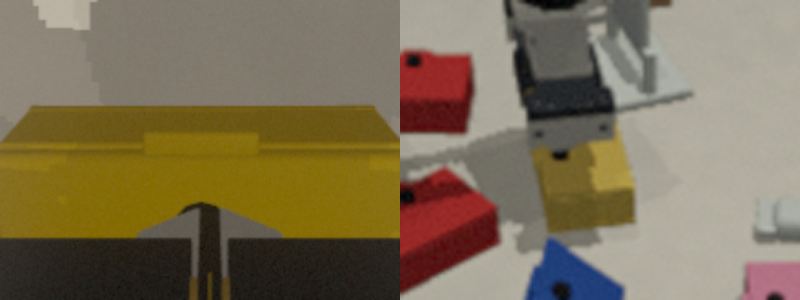

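The lid is nearly shut, with the fingertips on the pad (its rim shows at crop (200,205)). I press straight down in small steps.

{"fn": "step_arm", "kwargs": {"increments": [{"delta_pos": [0, 0, 0.1], "dr": [0, 0, 0], "fingers": 1}, {"delta_pos": [0, 0, 0.2], "dr": [0, 0, 0], "fingers": 1}, {"delta_pos": [0, 0, 0.3], "dr": [0, 0, 0], "fingers": 1}, {"delta_pos": [0, 0, 0.4], "dr": [0, 0, 0], "fingers": 1}, {"delta_pos": [0, 0, 0.5], "dr": [0, 0, 0], "fingers": 1}]}}

```text
time: 4.05
tool_pos: [0.515, 0.2374, 0.0468]
tool_rot: [3.141, -0.0, -3.092]
contact_force: [-1.8, -0.5, 4.4]
opening: 0.0004
grip_force: 1.9
```

{"fn": "step_arm", "kwargs": {"increments": [{"delta_pos": [0, 0, 0.05], "dr": [0, 0, 0], "fingers": 1}, {"delta_pos": [0, 0, 0.1], "dr": [0, 0, 0], "fingers": 1}, {"delta_pos": [0, 0, 0.15], "dr": [0, 0, 0], "fingers": 1}, {"delta_pos": [0, 0, 0.2], "dr": [0, 0, 0], "fingers": 1}, {"delta_pos": [0, 0, 0.2], "dr": [0, 0, 0], "fingers": 1}]}}

```text
time: 4.68
tool_pos: [0.5151, 0.2374, 0.0449]
tool_rot: [3.141, 0.0, -3.092]
contact_force: [-3.7, -0.0, 5.7]
opening: 0.0007
grip_force: 2.8
```

{"fn": "step_arm", "kwargs": {"increments": [{"delta_pos": [0.05, 0, 0], "dr": [0, 0, 0], "fingers": 1}, {"delta_pos": [0.1, 0, 0.05], "dr": [0, 0, 0], "fingers": 1}, {"delta_pos": [0.1, 0, 0.1], "dr": [0, 0, 0], "fingers": 1}, {"delta_pos": [0.1, 0, 0.1], "dr": [0, 0, 0], "fingers": 1}, {"delta_pos": [0.1, 0, 0.1], "dr": [0, 0, 0], "fingers": 1}]}}

```text
time: 5.3
tool_pos: [0.515, 0.2374, 0.0445]
tool_rot: [3.141, 0.002, -3.092]
contact_force: [-1.0, -0.9, 7.5]
opening: 0.0002
grip_force: 3.8
```

{"fn": "step_arm", "kwargs": {"increments": [{"delta_pos": [0, 0, 0.05], "dr": [0, 0, 0], "fingers": 1}, {"delta_pos": [0, 0, 0.05], "dr": [0, 0, 0], "fingers": 1}, {"delta_pos": [0, 0, 0.05], "dr": [0, 0, 0], "fingers": 1}, {"delta_pos": [0, 0, 0.05], "dr": [0, 0, 0], "fingers": 1}, {"delta_pos": [0, 0, 0.05], "dr": [0, 0, 0], "fingers": 1}]}}

```text
time: 5.92
tool_pos: [0.515, 0.2374, 0.0443]
tool_rot: [3.141, 0.002, -3.092]
contact_force: [-2.4, -1.4, 9.6]
opening: 0.0007
grip_force: 5.2
```

{"fn": "step_arm", "kwargs": {"increments": [{"delta_pos": [0, 0, -0.4], "dr": [0, 0, 0], "fingers": 1}, {"delta_pos": [0, 0, -1.2], "dr": [0, 0, 0], "fingers": 1}, {"delta_pos": [0, 0, -4], "dr": [0, 0, 0], "fingers": 1}, {"delta_pos": [0, 0, -8], "dr": [0, 0, 0], "fingers": 1}, {"delta_pos": [0, 0, -13], "dr": [0, 0, 0], "fingers": 1}]}}

```text
time: 6.55
tool_pos: [0.5135, 0.2371, 0.1736]
tool_rot: [-3.141, -0.002, -3.092]
contact_force: [1.4, 0.1, -0.2]
opening: -0.0
grip_force: 0.0
```

{"fn": "step_arm", "kwargs": {"increments": [{"delta_pos": [4, 0, -3], "dr": [0, 0, 0], "fingers": 1}, {"delta_pos": [8, 0, -6], "dr": [0, 0, 0], "fingers": 1}, {"delta_pos": [12, 2, -6], "dr": [0, 0, 0], "fingers": 1}, {"delta_pos": [15, 4, -6], "dr": [0, 0, 0], "fingers": 1}, {"delta_pos": [15, 5, -6], "dr": [0, 0, 0], "fingers": 1}]}}

```text
time: 7.18
tool_pos: [0.3602, 0.2805, 0.2337]
tool_rot: [3.141, 0.0, -3.09]
contact_force: [0.5, -0.3, 0.5]
opening: 0.0006
grip_force: 0.0
```

Run:
```python
from h import *
t=viewer.read_camera("top"); s=viewer.read_camera("side")
def c(im,x,y): return cv2.resize(im[y-60:y+60,x-80:x+80,::-1],(400,300),interpolation=cv2.INTER_CUBIC)
cv2.imwrite("pics/e1.png",np.hstack([c(t,235,245),c(s,300,205)]))
R=[]
for n,im in(("top",t),("side",s)):
    k,pc,st=yellow(im); print(n,pc,st.tolist(),cv2.approxPolyDP(k,3,True)[:,0].tolist()); R.append(ray(n,pc))
print(tri(R))
```

```text
top [229.88461538 263.57692308] [227, 261, 6, 6, 26] [[252, 242], [209, 242], [210, 272], [253, 270]]
side [287.5 196. ] [286, 195, 4, 3, 8] [[303, 186], [280, 189], [285, 218], [309, 215]]
(array([0.51409036, 0.23765098, 0.04185823]), [np.float64(8.774735996481484e-05), np.float64(8.774735996467548e-05)])
```

View pics/e1.png

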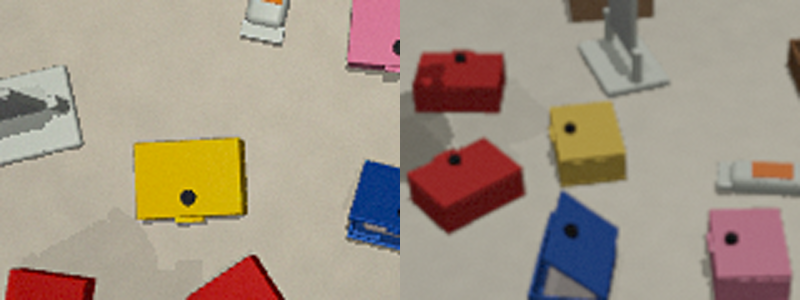

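The lid is fully down, with the pad at top (230,264). The box corners match where they were before, the mirror and blue box look unchanged in this view, and the arm is clear.

```bash
python3 -c "
from cell import robot
print(robot.hand_in())"
```

```text
the job is handed in; nothing more can be done
None
```

I shut the yellow soap box with a light press (pad fully in at about 10 N), withdrew clear and handed the job in at about 7 s; the box hadn't moved and only its lid was touched.

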